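# Bring the test bar's circle under the hardness tester's needle

### The arm

A 6-joint arm with a two-finger parallel gripper is mounted at the origin on the work surface. World frame = base frame: x ahead of the robot, y to its left, z up, the work surface at z = 0. Lengths are in m, angles in rad, forces in N, time in s.
With the tool pointing down it reaches from about 0.375 to 0.9 m from the base axis. Payload 3.1 kg.
Tool frame: the origin (TCP) lies on the centre line of the jaws, within the pads' length; the fingertips stand 25 mm ahead of it and the grasp point (between the pads) lies 6 mm ahead of it; z points along the fingers, y is the line along which they close (so a half turn about z gives the same grasp; the last joint's range is limited). The gripper opens to 87 mm and grips with 3 to 60 N. Pads are 19 mm wide; open, the fingers measure 117 mm over their backs; the gripper's body (75 mm by 190 mm) begins 51 mm behind the grasp point.
Start: joints at [-1.29, 0.527, 1.433, -0, 1.181, -0.178], TCP at [0.277, -0.56, 0.248] pointing down, gripper open.
Joint ranges: [-3.08, 3.08], [-0.75, 2.2], [0.22, 2.44], [-1.43, 4.57], [0, 2.65], [-2.85, 2.85]. Speed limits (rad/s): [2.79, 2.79, 3.14, 3.14, 3.14, 3.14].

### API

Orientations are given as a 3x3 rotation matrix whose columns are the frame's x, y, z axes.
In Python, from station import read_state, vision, r gives the robot as it stands.
- The arm moves only by the tool drive_tool, never from a script. Its argument "steps" is a list that holds one entry, the list of rows, each a list of 7 numbers: the opening, from 0 (shut) to 1 (fully open), then the shift along the tool's x, y, z in cm, then the turn, a rotation vector about the tool's x, y, z in degrees. A call has 1 to 20 rows; each row shifts and turns the commanded pose from where the row before left it, along the tool's axes as they then stand; what a row does not reach is not made up. A row lasts 1/8 s, in which the tool goes at most 62.5 mm and 10.7 degrees, less where a joint would pass 70% of its speed; a pose out of reach is approached as far as the arm can. A call is refused whole if a number of a shift passes 6.25 or a number of a turn 10.7, either way. A call with a gripper value outside its range is refused whole. The fingers move at their own pace and stop on an object; "force" is the grip in N (left out, the last holds). Time passes only in rows, so rows that do not move let the fingers close. It gives the time, the measured TCP pose, the force, the opening and the grip force at its end, in the units of the state.
- read_state(): the state, without advancing time (a new reading comes with each control period).
- vision.grab_frame(name): name is "side" or "top"; returns the picture (400x640x3 uint8, red, green, blue); there is no depth.
- vision.camera_model(name): a dict with "fov_y" (degrees; the focal length in pixels is half the picture's height over the tangent of half this angle, whatever the lens; pixels are square), "cx", "cy" (the principal point, pixels), "position" and "rotation" of the camera in the world. Camera axes: x right, y down, z forward; pixel columns grow to the right and rows downward; lengths in m; the calibration is good to about 2 mm. A picture is of the moment at which its call begins. camera_model takes no time and is no camera call.
- r.sign_off(): hands the job in; it is judged then, once.
The state is a dict: "t": time; "joints": joint angles; "qd": joint speeds; "joint_torque": joint torques, N m; "tool_pos": TCP position; "tcp_rot": TCP orientation; "wrist_force": force on the tool from outside, world axes, zero at the start; "torque": the same for the moment, N m; "finger_gap": opening from 0.0 (shut) to 1.0 (fully open); "finger_force": force on a finger pad.
Only numpy, scipy, OpenCV 4.12 (cv2) and the standard library are available. Lean on these libraries where they do the work, as an engineer would, in place of code of your own. Each camera call takes 0.05 s, during which the arm holds its last target. There are 200 camera calls.

### The job

Draw the nylon test bar out of the conditioning block and lay it flat on the steel deck of the hardness tester with its scribed circle still some 7 cm short of the needle, and let go of it. Then slide it in along the deck, not lifting it, until the needle tip stands over the inside of the circle, and leave it there. Do not knock the needle, and leave the other things on the counter where they are.

Things in the scene. Friction and masses are not known exactly. Their poses are not given: they have to be found in the camera images.
- bar: Test bar: plain cream nylon, 170 long (its x) x 44 wide (y) x 20 thick (z), 0.18 kg. Origin at the centre of its underside. At the start it lies level with its tail (-x end) about 78 mm deep in the slot of the conditioning block; the +x end, with a scribed circle on its top face, sticks out. It stays circle side up.
- bar_mark (a point): Centre of the scribed circle (dark line, 16 mm across, dot in the middle) on the bar's top face: 53 mm from the bar's centre along its +x, 32 mm from its +x end, on the centre line, 20 mm above its underside.
- block: Fixed conditioning block: metal, white top, 112 (x) x 152 (y) x 92 high; origin under the casing's middle, at table height. In its +x face a level slot: 56 wide, floor 50 and roof 78 above the table, 80 deep. From the mouth (x = +55) a tongue 24 wide, top also 50 high, carries the bar's outer part out to x = +147; the bar's sides overhang it. The bar only comes out along +x.
- tester: Fixed hardness tester; origin on the needle axis at table height. Flat steel deck 55 above the table, x -171 to +76, y -87 to +87 (white base x -175 to +80, y -90 to +220). Column 120 (x) x 100 (y), 297 high, from y = +118; from it a head, x -30 to +30, reaches over the needle to y = -32, underside 115 and top 215 above the table. Open towards -x, +x and -y.
- needle_tip (a point): Tip of the tester's fixed vertical needle, under the head: 83 above the table, 28 above the deck, so 8 mm above the top of a bar lying on the deck. The needle and its 18 mm holder go up from here 32 mm to the head; a round steel cap, 24 across and 25 high, stands on the head's top on the same axis.
- offcut: Bystander: small cream nylon offcut, 100 x 30 x 12, no circle. Origin under its centre.
- jar: Bystander: amber glass jar, 56 across, 70 high. Origin under its centre.
- beaker: Bystander: glass beaker, 80 across, 90 high. Origin under its centre.
- flask: Bystander: white plastic bottle, 72 across, 150 high. Origin under its centre.
- spatula: Bystander: steel spatula, 160 long, lying on the counter. Origin under its middle.
- needle: The needle with its holder, fixed in the tester's head; origin at the tip (the same point as needle_tip).
Mind the look-alikes: they are no part of the job. Leave any red look-alike of the bar alone.

How it is judged:
By the outcome, as a careful person would: the job done as asked, in the order asked, and still so for the second after the job is handed in, with the robot touching nothing.
It also fails if it takes over 51 s, if anything falls off the work surface, if the arm or the gripper's body presses on something with over 40 N, if the wrist force passes 120 N, or if a joint passes its speed limit or range.

## Working session

There is one attempt and no reset: what is moved stays moved. The work goes in short steps, Python scripts to look and compute and a tool call to move; the robot and the scene stay as the last step left them, time stands still between calls to the robot, and variables do not carry over. Pictures are saved under pics/ and viewed, at most 10 in all, crops included, and the job is handed in when it is done.

Besides the shell and the picture viewer there is one more tool, called after "Call:" in YAML: its name, and indented under it one key for each argument. drive_tool: Moves the arm, as the interface text tells. Its arguments: {"type":"object","properties":{"steps":{"type":"array","items":{"type":"array","items":{"type":"array","items":{"type":"number"}}}},"force":{"type":"number"}},"required":["steps"]}

```bash
ls; mkdir -p pics; python3 - <<'E'
from station import read_state, vision
import cv2
for n in ("side","top"):
    im=vision.grab_frame(n); cv2.imwrite(f"pics/{n}0.png",im[:,:,::-1]); print(n,vision.camera_model(n))
s=read_state(); print(s["t"],s["tool_pos"],s["tcp_rot"],s["finger_gap"])
E
```

```text
pics
side {'fov_y': 48.02871567437186, 'cx': 319.9744272457886, 'cy': 200.7784334662195, 'position': array([ 0.32615449, -1.13967756,  0.95215828]), 'rotation': array([[ 0.98986659, -0.09172459,  0.10840076],
       [-0.14198035, -0.62646819,  0.76640667],
       [-0.00238871, -0.77403114, -0.63314302]])}
top {'fov_y': 57.362347978485914, 'cx': 320.31186317795186, 'cy': 194.81932045927798, 'position': array([ 0.37084808, -0.10922593,  1.35213107]), 'rotation': array([[ 0.00967988, -0.99685118,  0.07870213],
       [-0.99990245, -0.0104419 , -0.00927652],
       [ 0.01006911, -0.07860465, -0.99685502]])}
0.1 [ 0.27722291 -0.55950387  0.24667343] [[ 8.96141359e-01  4.43768383e-01 -5.35811188e-04]
 [ 4.43768596e-01 -8.96139630e-01  1.78792299e-03]
 [ 3.13262054e-04 -1.84000792e-03 -9.99998258e-01]] 1.001525967438354
```

View pics/side0.png

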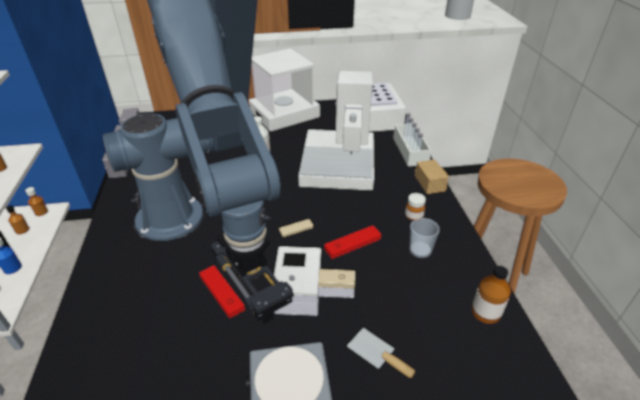

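View pics/top0.png

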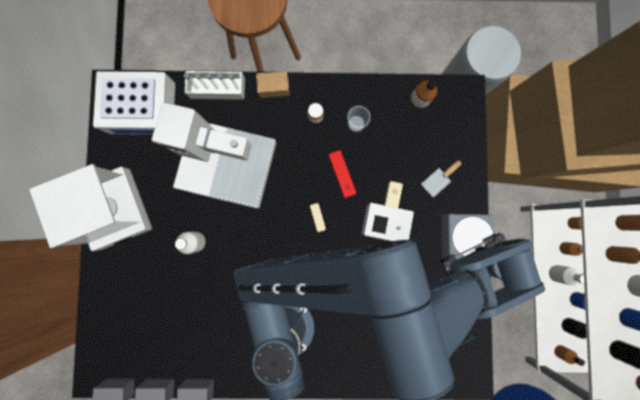

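The side view has the block at about (298,280) with the bar sticking out to (338,283), and the tester at (340,150). In the top view the bar is at (394,193), the block at (388,222), and the tester deck at (240,165) with the cap near (234,143). The red bars and the offcut at (318,217) are look-alikes. Next I'll zoom in.

```bash
python3 - <<'E'
import cv2,numpy as np
s=cv2.imread("pics/side0.png");t=cv2.imread("pics/top0.png")
def c(im,x,y,w,h): return cv2.resize(im[y:y+h,x:x+w],(400,300),interpolation=cv2.INTER_CUBIC)
cv2.imwrite("pics/z1.png",np.vstack([np.hstack([c(t,360,175,80,60),c(s,270,240,100,75)]),np.hstack([c(t,150,100,136,102),c(s,290,65,100,75)*0+c(s,285,65,120,90)[:, :]*1])]))
E
```

```text
(no output)
```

View pics/z1.png

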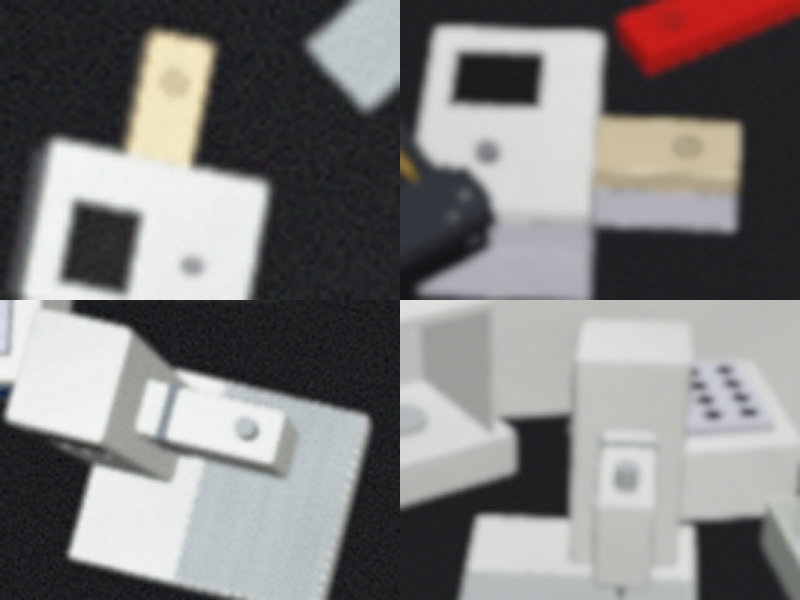

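Zoomed in, the circle sits at about (394.8,191.6) in the top view and (341.7,276.7) in the side view. The cap is at about (234,143.6) top and (353,108) side, and the needle is visible under the head near (351,152) in the side view. I'll measure with masks and rays.

```bash
cat > h.py <<'E'
import numpy as np, cv2
from station import vision, read_state
C={n:vision.camera_model(n) for n in("side","top")}
def ray(n,p):
    c=C[n]; f=200/np.tan(np.radians(c["fov_y"]/2))
    d=c["rotation"]@np.array([(p[0]-c["cx"])/f,(p[1]-c["cy"])/f,1]); return c["position"],d/np.linalg.norm(d)
def plane(n,p,z):
    o,d=ray(n,p); return o+d*(z-o[2])/d[2]
def tri(a,b):
    o1,d1=ray("side",a);o2,d2=ray("top",b)
    t=np.linalg.lstsq(np.c_[d1,-d2],o2-o1,rcond=None)[0]
    P,Q=o1+t[0]*d1,o2+t[1]*d2; return (P+Q)/2,np.linalg.norm(P-Q)
def proj(n,P):
    c=C[n]; f=200/np.tan(np.radians(c["fov_y"]/2)); q=c["rotation"].T@(np.array(P)-c["position"]); return np.array([c["cx"]+f*q[0]/q[2],c["cy"]+f*q[1]/q[2]])
def blob(im,lo,hi,roi):
    """HSV mask in roi (x,y,w,h): largest contour, full-frame coords"""
    x,y,w,h=roi; m=cv2.inRange(cv2.cvtColor(im[y:y+h,x:x+w],cv2.COLOR_BGR2HSV),lo,hi)
    k=max(cv2.findContours(m,cv2.RETR_EXTERNAL,cv2.CHAIN_APPROX_NONE)[0],key=cv2.contourArea)
    return k+np.array([x,y]),m
def mark(im,p,r=4):
    """centroid of darkness near p"""
    x,y=np.round(p).astype(int); g=cv2.cvtColor(im,cv2.COLOR_BGR2GRAY)[y-r:y+r+1,x-r:x+r+1].astype(float)
    w=np.clip(np.percentile(g,75)-g,0,None); yy,xx=np.mgrid[-r:r+1,-r:r+1]; return np.array([x+(w*xx).sum()/w.sum(),y+(w*yy).sum()/w.sum()])
E
python3 - <<'E'
from h import *
np.set_printoptions(precision=4,suppress=True)
s=cv2.imread("pics/side0.png");t=cv2.imread("pics/top0.png")
mt=mark(t,(394.8,191.6));ms=mark(s,(341.7,276.7),3);print("mark",mt,ms,*tri(ms,mt))
k,_=blob(t,(10,30,120),(35,150,255),(380,170,40,40));R=cv2.minAreaRect(k);print("bar",R)
b=cv2.boxPoints(R);P=np.array([plane("top",p,.07) for p in b]);print(P)
# block white top
k,m=blob(t,(0,0,175),(180,25,255),(350,195,75,60));R=cv2.minAreaRect(k);print("block",R)
P=np.array([plane("top",p,.092) for p in cv2.boxPoints(R)]);print(P,np.linalg.norm(P[0]-P[1]),np.linalg.norm(P[1]-P[2]))
# cap
ct=mark(t,(234,143.6),4);cs=mark(s,(353,107.5),3);print("cap",ct,cs,*tri(cs,ct), plane("top",ct,.24))
# deck
hsv=cv2.cvtColor(t,cv2.COLOR_BGR2HSV);print("deck hsv",hsv[185,250],hsv[160,265],"base",hsv[180,190],"cap",hsv[143,234])
k,_=blob(t,(90,12,120),(115,60,215),(170,110,120,100));R=cv2.minAreaRect(k);print("deck",R)
P=np.array([plane("top",p,.055) for p in cv2.boxPoints(R)]);print(P)
E
```

```text
mark [394.6557 191.3302] [341.7184 276.1724] [ 0.4881 -0.3834  0.07  ] 0.0018775000979747594
bar ((393.7115478515625, 193.9423065185547), (13.924242973327637, 25.49509620666504), 11.309932708740234)
[[ 0.4383 -0.3468  0.07  ]
 [ 0.5269 -0.3649  0.07  ]
 [ 0.5177 -0.4132  0.07  ]
 [ 0.4291 -0.3949  0.07  ]]
block ((388.55767822265625, 222.71153259277344), (44.126129150390625, 32.55527877807617), 11.309932708740234)
[[ 0.3358 -0.2713  0.092 ]
 [ 0.4458 -0.2934  0.092 ]
 [ 0.4174 -0.443   0.092 ]
 [ 0.3077 -0.4199  0.092 ]] 0.11216059056246902 0.15231775228033134
cap [234.0315 144.2165] [353.0221 107.6593] [0.6108 0.1406 0.2684] 0.009591018371803046 [0.6121 0.1475 0.24  ]
deck hsv [ 95  16 195] [ 98  15 201] base [ 90   2 237] cap [ 93  12 198]
deck ((241.27377319335938, 166.5154266357422), (48.39984130859375, 69.05044555664062), 14.534454345703125)
[[0.4725 0.2731 0.055 ]
 [0.7147 0.219  0.055 ]
 [0.6723 0.0496 0.055 ]
 [0.4311 0.1061 0.055 ]]
```

```bash
python3 - <<'E'
from h import *
np.set_printoptions(precision=4,suppress=True)
s=cv2.imread("pics/side0.png");t=cv2.imread("pics/top0.png")
print("cap mid",plane("top",(234.03,144.2),.2275))
for P in([.6189,.1513,.083],[.615,.1505,.083]):print(proj("side",P))
g=cv2.cvtColor(s,cv2.COLOR_BGR2GRAY);print(g[138:160,343:362])
a=cv2.resize(s[125:185,310:390],(800,600),interpolation=cv2.INTER_CUBIC);cv2.imwrite("pics/z2.png",a)
E
```

```text
cap mid [0.6149 0.1504 0.2275]
[350.9865 154.2575]
[349.9359 154.4723]
[[174 180 186 188 188 189 189 189 189 189 188 189 189 189 189 188 184 179
  182]
 [175 181 187 188 188 188 188 188 188 188 189 189 189 189 189 188 184 180
  183]
 [175 181 187 188 187 188 188 187 188 188 188 188 189 189 189 188 185 181
  184]
 [175 181 187 188 188 187 187 187 187 187 188 188 188 188 188 187 185 182
  185]
 [175 181 187 188 187 187 187 187 187 187 187 187 188 188 188 187 184 182
  185]
 [176 181 186 187 188 188 187 187 187 187 186 187 188 188 187 187 184 181
  184]
 [179 182 186 187 188 188 188 187 187 187 187 186 187 187 187 186 185 185
  189]
 [183 182 186 187 187 187 187 187 187 187 187 187 186 186 186 186 187 194
  202]
 [183 183 186 187 187 187 187 187 187 187 187 187 187 186 185 185 188 200
  211]
 [181 182 186 186 187 187 187 187 187 187 187 187 187 187 186 184 186 199
  210]
 [178 181 184 185 186 186 186 187 186 186 186 187 187 187 186 184 183 192
  201]
 [177 177 179 180 182 182 182 182 183 183 185 185 185 186 185 182 181 185
  191]
 [176 173 173 174 175 175 172 169 170 172 178 181 182 182 182 181 180 183
  187]
 [179 176 175 176 176 174 164 150 146 158 171 177 177 177 178 178 180 184
  186]
 [182 181 181 181 182 178 165 143 135 154 173 180 179 179 180 180 182 184
  185]
 [183 183 183 183 183 181 171 152 145 162 177 182 183 183 182 183 183 184
  185]
 [183 184 183 184 184 183 177 166 161 171 181 183 184 185 184 184 185 185
  184]
 [184 184 184 184 185 184 182 177 175 179 183 184 185 185 184 185 185 184
  184]
 [185 185 185 184 185 185 184 183 183 184 185 185 185 185 185 185 185 185
  185]
 [186 186 185 185 186 185 186 185 185 185 185 185 185 185 186 185 185 185
  184]
 [185 186 185 185 185 186 186 186 186 186 186 186 185 185 185 185 185 185
  184]
 [184 185 185 185 185 185 185 185 185 185 185 186 185 185 185 185 185 184
  184]]
```

View pics/z2.png

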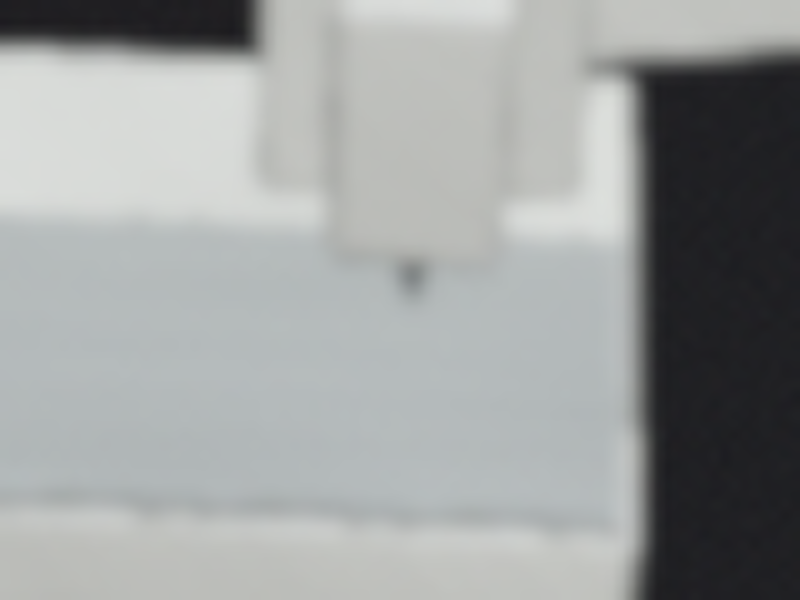

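The needle tip shows at about (350.7,154.3) in the side view, which agrees with the deck-based estimate of N = (0.618, 0.151). I'll turn the tool to the bar's yaw first.

Call:
drive_tool:
  steps:
    - [[1, 0, 0, 0, 0, 0, 9.4], [1, 0, 0, 0, 0, 0, 9.4], [1, 0, 0, 0, 0, 0, 9.4], [1, 0, 0, 0, 0, 0, 9.4], [1, 0, 0, 0, 0, 0, 0]]

```text
t: 0.72
tool_pos: [0.2773, -0.5597, 0.2471]
tcp_rot: [[0.981, -0.193, -0.0], [-0.193, -0.981, 0.001], [-0.001, -0.001, -1.0]]
wrist_force: [0.9, -0.1, -0.4]
finger_gap: 0.998
finger_force: 0.0
```

```bash
cat >> h.py <<'E'
def delta(target,yaw):
    """cm in tool axes to target, and tool-z turn in deg to yaw (deg)"""
    s=read_state(); R=np.array(s["tcp_rot"]); d=R.T@(np.array(target)-s["tool_pos"])*100
    y=np.degrees(np.arctan2(R[1,0],R[0,0])); print("t",s["t"],"pos",np.round(s["tool_pos"],4),"yaw",round(y,2),"F",np.round(s["wrist_force"],1),"gap",round(s["finger_gap"],3),"| shift",np.round(d,2),"turn",round(y-yaw,2))
E
python3 - <<'E'
from h import *
print("deck corner",plane("side",(371,177.7),.055))
delta([.4537,-.3766,.079],-11.4)
E
```

```text
deck corner [0.6671583  0.04290187 0.055     ]
t 0.725 pos [ 0.2773 -0.5597  0.2471] yaw -11.14 F [ 0.9 -0.1 -0.4] gap 0.998 | shift [ 13.78 -21.36  16.82] turn 0.26
```

Call:
drive_tool:
  steps:
    - [[1, 2.3, -3.56, 0, 0, 0, 0.26], [1, 2.3, -3.56, 0, 0, 0, 0], [1, 2.3, -3.56, 0, 0, 0, 0], [1, 2.3, -3.56, 0, 0, 0, 0], [1, 2.3, -3.56, 0, 0, 0, 0], [1, 2.3, -3.56, 0, 0, 0, 0], [1, 0, 0, 3, 0, 0, 0], [1, 0, 0, 3, 0, 0, 0], [1, 0, 0, 3, 0, 0, 0], [1, 0, 0, 0, 0, 0, 0], [1, 0, 0, 0, 0, 0, 0]]

```text
t: 2.1
tool_pos: [0.4555, -0.3787, 0.1583]
tcp_rot: [[0.98, -0.199, 0.001], [-0.199, -0.98, -0.001], [0.001, 0.001, -1.0]]
wrist_force: [0.4, -0.1, 0.8]
finger_gap: 1.002
finger_force: 0.0
```

```bash
python3 - <<'E'
from h import *
delta([.4537,-.3766,.079],-11.4)
im=vision.grab_frame("side")[:,:,::-1]
cv2.imwrite("pics/a1.png",cv2.resize(im[210:330,230:390],(800,600),interpolation=cv2.INTER_CUBIC))
E
```

```text
t 2.1 pos [ 0.4555 -0.3787  0.1583] yaw -11.45 F [ 0.4 -0.1  0.8] gap 1.002 | shift [-0.23 -0.18  7.93] turn -0.05
```

View pics/a1.png

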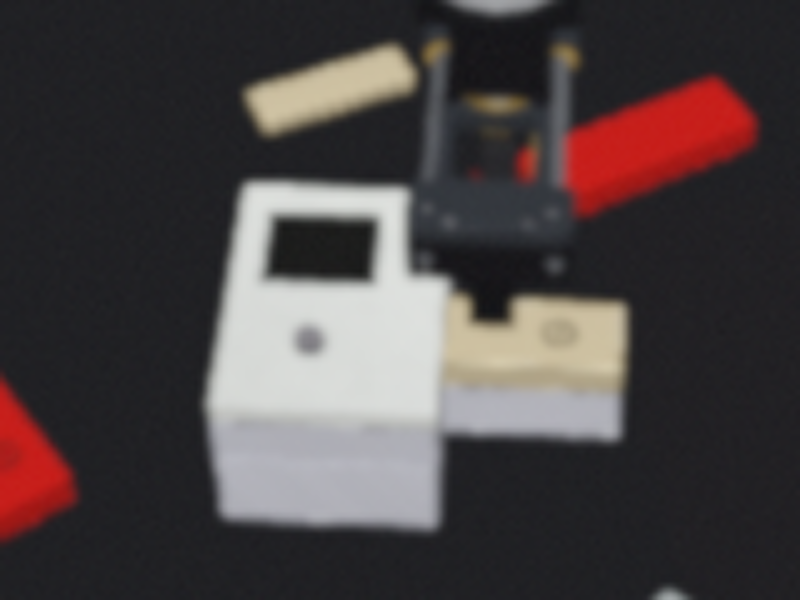

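The gripper is over the exposed part of the bar, between the block face and the circle at about (560,333) in the crop. I'll descend and grip.

Call:
drive_tool:
  steps:
    - [[1, -0.23, -0.18, 2.5, 0, 0, 0], [1, 0, 0, 2.5, 0, 0, 0], [1, 0, 0, 1.5, 0, 0, 0], [1, 0, 0, 1.4, 0, 0, 0], [1, 0, 0, 0, 0, 0, 0], [0.4, 0, 0, 0, 0, 0, 0], [0.4, 0, 0, 0, 0, 0, 0], [0.4, 0, 0, 0, 0, 0, 0], [0.4, 0, 0, 0, 0, 0, 0], [0.4, 0, 0, 0, 0, 0, 0], [0.4, 0, 0, 0, 0, 0, 0]]
  force: 25

```text
t: 3.52
tool_pos: [0.4532, -0.376, 0.0786]
tcp_rot: [[0.98, -0.2, 0.0], [-0.2, -0.98, -0.0], [0.0, 0.0, -1.0]]
wrist_force: [-0.6, 0.3, 1.2]
finger_gap: 0.507
finger_force: 25.0
```

Call:
drive_tool:
  steps:
    - [[0.4, 0.5, 0, 0, 0, 0, 0], [0.4, 1, 0, 0, 0, 0, 0], [0.4, 1.5, 0, 0, 0, 0, 0], [0.4, 1.5, 0, 0, 0, 0, 0], [0.4, 1.5, 0, 0, 0, 0, 0], [0.4, 1.5, 0, 0, 0, 0, 0], [0.4, 1.5, 0, 0, 0, 0, 0], [0.4, 0, 0, 0, 0, 0, 0]]
  force: 25

```text
t: 4.53
tool_pos: [0.5444, -0.3948, 0.0787]
tcp_rot: [[0.98, -0.199, 0.005], [-0.199, -0.98, -0.003], [0.005, 0.002, -1.0]]
wrist_force: [1.8, -0.2, 2.1]
finger_gap: 0.506
finger_force: 25.0
```

```bash
python3 - <<'E'
from h import *
delta([.4537,-.3766,.079],-11.4)
im=vision.grab_frame("side")[:,:,::-1]
cv2.imwrite("pics/a2.png",cv2.resize(im[210:330,230:390],(800,600),interpolation=cv2.INTER_CUBIC))
E
```

```text
t 4.525 pos [ 0.5444 -0.3948  0.0787] yaw -11.5 F [ 1.8 -0.2  2.1] gap 0.506 | shift [-9.25  0.03 -0.08] turn -0.1
```

View pics/a2.png

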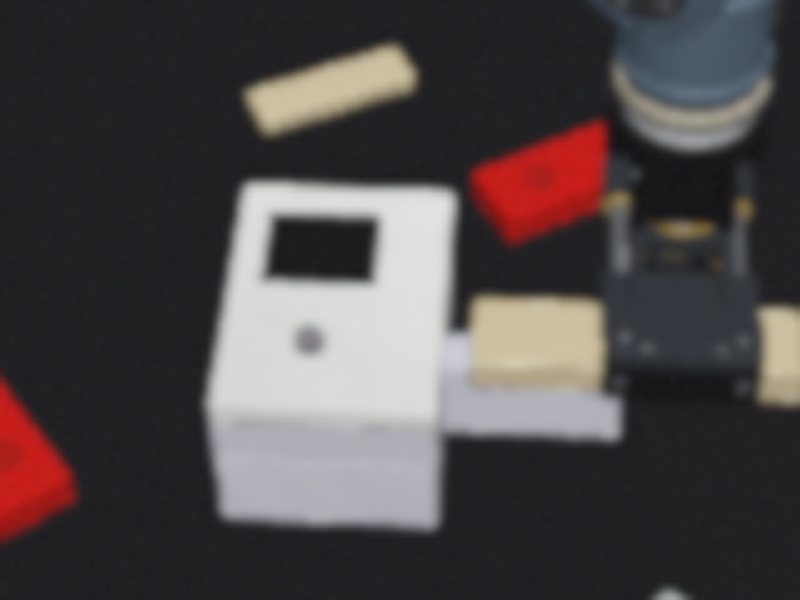

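The bar is clear of the block, with its tail at about (470,340) in the crop. I'll lift it and carry it across.

Call:
drive_tool:
  steps:
    - [[0.4, 0, 0, -1.5, 0, 0, 0], [0.4, 0, 0, -3, 0, 0, 0], [0.4, 0, 0, -3, 0, 0, 0], [0.4, 0, 0, -3, 0, 0, 0], [0.4, -0.6, -1.7, -1.5, 0, 0, 0], [0.4, -1.2, -3.5, 0, 0, 0, 0], [0.4, -1.4, -4.2, 0, 0, 0, 0], [0.4, -1.4, -4.2, 0, 0, 0, 0], [0.4, -1.4, -4.2, 0, 0, 0, 0], [0.4, -1.4, -4.2, 0, 0, 0, 0], [0.4, -1.4, -4.2, 0, 0, 0, 0], [0.4, -1.4, -4.2, 0, 0, 0, 0], [0.4, -1.4, -4.2, 0, 0, 0, 0], [0.4, -1.4, -4.2, 0, 0, 0, 0], [0.4, -1.4, -4.2, 0, 0, 0, 0], [0.4, -1.4, -4.2, 0, 0, 0, 0], [0.4, -1.4, -3.9, 0, 0, 0, 0], [0.4, -1.2, -2.8, 0, 0, 0, 0.7], [0.4, -0.6, -1.5, 0, 0, 0, 0.8], [0.4, 0, 0, 0, 0, 0, 0]]
  force: 25

```text
t: 7.08
tool_pos: [0.4638, 0.188, 0.1982]
tcp_rot: [[0.975, -0.222, -0.002], [-0.222, -0.975, -0.0], [-0.002, 0.001, -1.0]]
wrist_force: [-0.6, -0.8, -1.4]
finger_gap: 0.504
finger_force: 25.0
```

```bash
python3 - <<'E'
from h import *
np.set_printoptions(precision=4,suppress=True)
delta([.5099,.1760,.084],-13)
for n in("side","top"):
    im=vision.grab_frame(n)[:,:,::-1]; cv2.imwrite(f"pics/{n}3.png",im)
E
```

```text
t 7.075 pos [0.4638 0.188  0.1982] yaw -12.85 F [-0.6 -0.8 -1.4] gap 0.504 | shift [ 4.79  0.14 11.41] turn 0.15
```

View pics/side3.png

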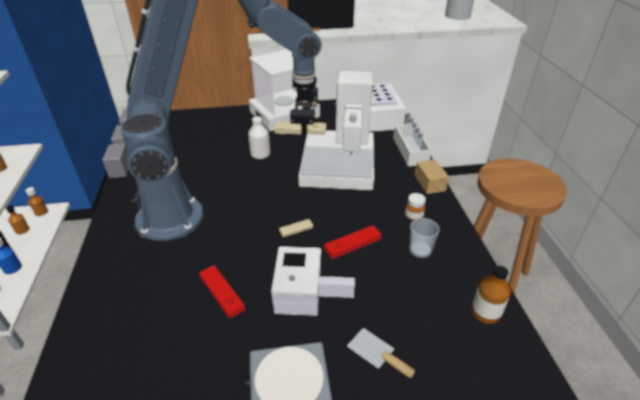

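The bar is held level near (300,128), well clear of the head and the flask. I'll lower it, move forward, and stop just above the deck.

Call:
drive_tool:
  steps:
    - [[0.4, 0, 0.14, 2, 0, 0, 0.15], [0.4, 0, 0, 3, 0, 0, 0], [0.4, 0, 0, 3, 0, 0, 0], [0.4, 0, 0, 2, 0, 0, 0], [0.4, 1.3, 0, 0, 0, 0, 0], [0.4, 2.0, 0, 0, 0, 0, 0], [0.4, 1.4, 0, 0, 0, 0, 0], [0.4, 0, 0, 0.6, 0, 0, 0], [0.4, 0, 0, 0.3, 0, 0, 0], [0.4, 0, 0, 0, 0, 0, 0], [0.4, 0, 0, 0, 0, 0, 0]]
  force: 25

```text
t: 8.55
tool_pos: [0.5108, 0.175, 0.0895]
tcp_rot: [[0.974, -0.227, -0.001], [-0.227, -0.974, -0.0], [-0.001, 0.0, -1.0]]
wrist_force: [0.7, 0.6, -2.2]
finger_gap: 0.507
finger_force: 25.0
```

```bash
python3 - <<'E'
from h import *
delta([.5099,.1760,.084],-13)
E
```

```text
t 8.55 pos [0.5108 0.175  0.0895] yaw -13.14 F [ 0.7  0.6 -2.2] gap 0.507 | shift [-0.11 -0.07  0.55] turn -0.14
```

Call:
drive_tool:
  steps:
    - [[0.4, 0, 0, 0.2, 0, 0, 0], [0.4, 0, 0, 0.2, 0, 0, 0], [0.4, 0, 0, 0, 0, 0, 0], [0.4, 0, 0, 0, 0, 0, 0]]
  force: 25

```text
t: 9.05
tool_pos: [0.5115, 0.1748, 0.0855]
tcp_rot: [[0.974, -0.228, -0.0], [-0.228, -0.974, 0.0], [-0.0, -0.0, -1.0]]
wrist_force: [0.7, -0.2, -2.1]
finger_gap: 0.507
finger_force: 25.0
```

Call:
drive_tool:
  steps:
    - [[0.4, 0, 0, 0.1, 0, 0, 0], [0.4, 0, 0, 0.1, 0, 0, 0], [0.4, 0, 0, 0, 0, 0, 0], [0.4, 0, 0, 0, 0, 0, 0]]
  force: 25

```text
t: 9.55
tool_pos: [0.5115, 0.1748, 0.0836]
tcp_rot: [[0.974, -0.228, 0.0], [-0.228, -0.974, 0.0], [0.0, -0.0, -1.0]]
wrist_force: [-0.1, -0.7, -0.2]
finger_gap: 0.504
finger_force: 25.0
```

Call:
drive_tool:
  steps:
    - [[0.6, 0, 0, 0, 0, 0, 0], [0.9, 0, 0, 0, 0, 0, 0], [0.9, 0, 0, 0, 0, 0, 0], [0.9, 0, 0, 0, 0, 0, 0], [0.9, 0, 0, -1, 0, 0, 0], [0.9, 0, 0, -2, 0, 0, 0], [0.9, -2, 0, -2, 0, 0, 0], [0.9, -3, 0, 0, 0, 0, 0], [0.9, -2.8, 0, 0, 0, 0, 0], [0.9, 0, 0, 0, 0, 0, 0], [0.9, 0, 0, 0, 0, 0, 0]]

```text
t: 10.92
tool_pos: [0.4373, 0.1927, 0.1341]
tcp_rot: [[0.974, -0.228, 0.003], [-0.228, -0.974, 0.0], [0.003, -0.001, -1.0]]
wrist_force: [-0.5, 0.4, -0.7]
finger_gap: 0.897
finger_force: 0.0
```

```bash
python3 - <<'E'
from h import *
np.set_printoptions(precision=4,suppress=True)
delta([.5099,.1760,.084],-13)
I={}
for n in("side","top"):
    im=vision.grab_frame(n)[:,:,::-1].copy(); cv2.imwrite(f"pics/{n}4.png",im); I[n]=im
for n in I: print(n,proj(n,[.5446,.168,.075]))
c=lambda im,x,y:cv2.resize(im[y:y+75,x:x+50],(400,600),interpolation=cv2.INTER_CUBIC)
cv2.imwrite("pics/z4.png",np.hstack([c(I["side"],310,115),c(I["top"],205,130)]))
E
```

```text
t 10.925 pos [0.4373 0.1927 0.1341] yaw -13.16 F [-0.5  0.4 -0.7] gap 0.897 | shift [ 7.43 -0.02  5.04] turn -0.16
side [329.2471 155.2687]
top [238.2165 173.2658]
```

View pics/z4.png

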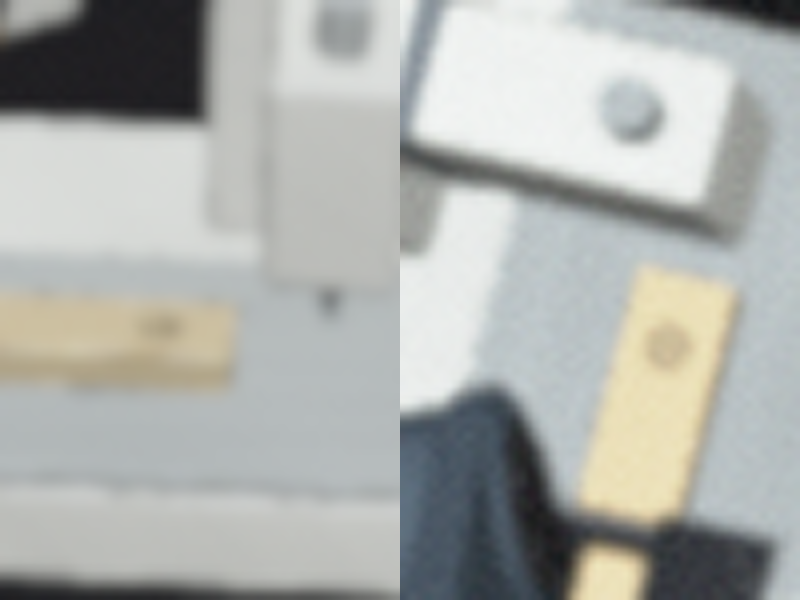

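The bar lies flat on the deck with its circle at about (329.6,155.4) in the side view and (238,172.6) in the top view. The needle tip is at about (350.6,154.3) in the side view, still well ahead of the circle.

```bash
python3 - <<'E'
from h import *
np.set_printoptions(precision=4,suppress=True)
s=cv2.imread("pics/side4.png");t=cv2.imread("pics/top4.png")
ms=mark(s,(329.6,155.4),2);mt=mark(t,(238,172.6),3);print(ms,mt,*tri(ms,mt))
a=plane("side",ms,.075);b=plane("top",mt,.075);print(a,b)
g=255-cv2.cvtColor(s,cv2.COLOR_BGR2GRAY).astype(float)
w=np.clip(g[151:156,346:356]-85,0,None);print("needle col",(w.sum(0)*np.arange(346,356)).sum()/w.sum()); print(w.max(1))
for r in(153.8,154.3,154.8):print("needle side",plane("side",(350.7,r),.083))
# cap: blob in top, bluish against white head
x,y=226,136;h=cv2.cvtColor(t,cv2.COLOR_BGR2GRAY)[y:y+16,x:x+16].astype(float);m=(h<222).astype(np.uint8)
n,l,st,ce=cv2.connectedComponentsWithStats(m);i=l[8,8];print("cap",st[i],ce[i]+[x,y],plane("top",ce[i]+[x,y],.2275))
# deck/bar axes in top
k,_=blob(t,(10,30,120),(35,150,255),(215,155,45,42));print(cv2.minAreaRect(k))
# deck edge (+x and -y sides) lines from image 0
t0=cv2.imread("pics/top0.png");k,_=blob(t0,(90,8,120),(115,60,215),(170,110,120,100))
q=k[:,0].astype(float);bx=cv2.boxPoints(cv2.minAreaRect(k));P=np.array([plane("top",p,.055) for p in bx]);print("deck ctr",P.mean(0),np.linalg.norm(P[0]-P[1]),np.linalg.norm(P[2]-P[1]))
E
```

```text
[329.9325 155.5215] [237.9912 172.9099] [0.5467 0.1693 0.0728] 0.0011189574393201944
[0.5467 0.1661 0.075 ] [0.5459 0.1688 0.075 ]
needle col 350.75
[24. 35. 24.  8.  0.]
needle side [0.6185 0.1543 0.083 ]
needle side [0.6179 0.1512 0.083 ]
needle side [0.6172 0.1481 0.083 ]
cap [ 4  4  9  8 59] [233.6102 143.5932] [0.6168 0.1517 0.2275]
((236.80313110351562, 179.4481964111328), (13.18275260925293, 31.60806655883789), 14.743562698364258)
deck ctr [0.5692 0.1631 0.055 ] 0.25719309199408597 0.17622233357322475
```

Delta from mark to needle is about 7.4 cm straight along the bar. I'll grip the tail lightly and slide it.

Call:
drive_tool:
  steps:
    - [[0.9, 0, 0, 1.5, 0, 0, 0], [0.9, 0, 0, 2, 0, 0, 0], [0.9, 0, 0, 1.0, 0, 0, 0], [0.9, 0, 0, 0.5, 0, 0, 0], [0.9, 0, 0, 0, 0, 0, 0], [0.4, 0, 0, 0, 0, 0, 0], [0.4, 0, 0, 0, 0, 0, 0], [0.4, 0, 0, 0, 0, 0, 0], [0.4, 0, 0, 0, 0, 0, 0], [0.4, 0, 0, 0, 0, 0, 0]]
  force: 10

```text
t: 12.28
tool_pos: [0.4356, 0.1926, 0.0837]
tcp_rot: [[0.974, -0.228, 0.0], [-0.228, -0.974, 0.0], [0.0, -0.0, -1.0]]
wrist_force: [0.7, -1.0, 1.6]
finger_gap: 0.505
finger_force: 10.0
```

```bash
python3 - <<'E'
from h import *
delta([.4373+.072,.1927-.0167,.084],-13)
E
```

```text
t 12.275 pos [0.4356 0.1926 0.0837] yaw -13.16 F [ 0.7 -1.   1.6] gap 0.505 | shift [ 7.56 -0.06 -0.03] turn -0.16
```

Call:
drive_tool:
  steps:
    - [[0.4, 0.3, 0, 0, 0, 0, 0], [0.4, 0.6, 0, 0, 0, 0, 0], [0.4, 0.8, 0, 0, 0, 0, 0], [0.4, 0.8, 0, 0, 0, 0, 0], [0.4, 0.8, 0, 0, 0, 0, 0], [0.4, 0.8, 0, 0, 0, 0, 0], [0.4, 0.8, 0, 0, 0, 0, 0], [0.4, 0.8, 0, 0, 0, 0, 0], [0.4, 0.8, 0, 0, 0, 0, 0], [0.4, 0.6, 0, 0, 0, 0, 0], [0.4, 0.3, 0, 0, 0, 0, 0], [0.4, 0, 0, 0, 0, 0, 0], [0.4, 0, 0, 0, 0, 0, 0]]
  force: 10

```text
t: 13.9
tool_pos: [0.5063, 0.1757, 0.0837]
tcp_rot: [[0.974, -0.228, -0.003], [-0.228, -0.974, -0.0], [-0.003, 0.001, -1.0]]
wrist_force: [-3.7, 0.0, 5.1]
finger_gap: 0.503
finger_force: 10.0
```

```bash
python3 - <<'E'
from h import *
np.set_printoptions(precision=4,suppress=True)
delta([.4356+.072,.1926-.0167,.0837],-13)
s=vision.grab_frame("side")[:,:,::-1].copy();cv2.imwrite("pics/side5.png",s)
for d in (-8,0,8): print(proj("side",np.array([.618,.1513,.075])+d/1000*np.array([.974,-.225,0])))
cv2.imwrite("pics/z5.png",cv2.resize(s[130:175,320:380],(800,600),interpolation=cv2.INTER_CUBIC))
E
```

```text
t 13.9 pos [0.5063 0.1757 0.0837] yaw -13.17 F [-3.7  0.   5.1] gap 0.503 | shift [ 0.12 -0.05 -0.  ] turn -0.17
[348.3617 156.0885]
[350.6405 156.1909]
[352.9208 156.2934]
```

View pics/z5.png

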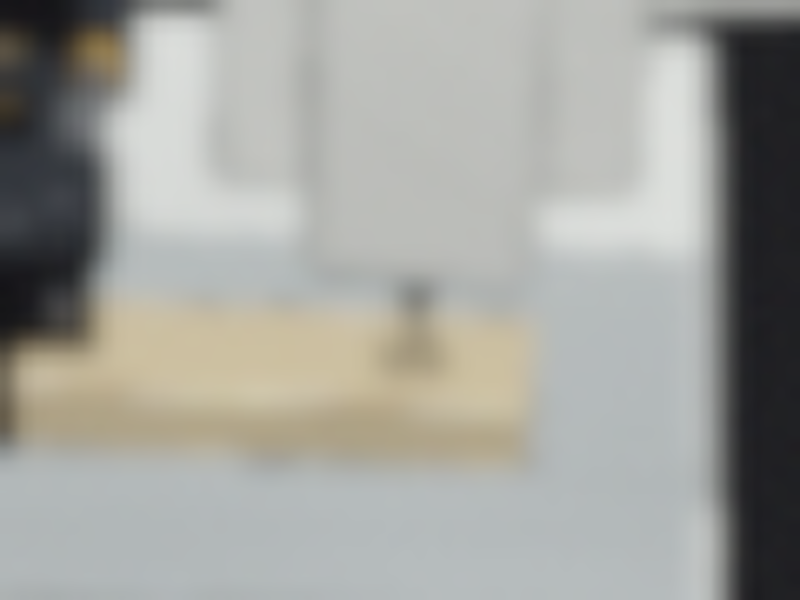

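The circle now sits at about (350.5,155.7) in the side view, directly under the needle, whose projected foot is (350.6,156.2). I'll release and retreat.

Call:
drive_tool:
  steps:
    - [[0.55, 0, 0, 0, 0, 0, 0], [0.7, 0, 0, 0, 0, 0, 0], [0.9, 0, 0, 0, 0, 0, 0], [0.9, 0, 0, 0, 0, 0, 0], [0.9, 0, 0, -1, 0, 0, 0], [0.9, 0, 0, -2, 0, 0, 0], [0.9, -1, 0, -3, 0, 0, 0], [0.9, -2, 0, -3, 0, 0, 0], [0.9, -2, 0, -3, 0, 0, 0], [0.9, 0, 0, 0, 0, 0, 0], [0.9, 0, 0, 0, 0, 0, 0]]

```text
t: 15.32
tool_pos: [0.4593, 0.1871, 0.2037]
tcp_rot: [[0.974, -0.228, 0.001], [-0.228, -0.974, 0.0], [0.001, -0.0, -1.0]]
wrist_force: [0.4, -1.1, -0.7]
finger_gap: 0.902
finger_force: 0.0
```

```bash
python3 - <<'E'
from h import *
np.set_printoptions(precision=4,suppress=True)
delta([0.5,.17,.2],-13)
s=vision.grab_frame("side")[:,:,::-1].copy();cv2.imwrite("pics/side6.png",s)
t=vision.grab_frame("top")[:,:,::-1].copy();cv2.imwrite("pics/top6.png",t)
c=lambda im,x,y:cv2.resize(im[y:y+45,x:x+60],(800,600),interpolation=cv2.INTER_CUBIC)
cv2.imwrite("pics/z6.png",np.vstack([c(s,320,130)[100:400],c(t,205,130)[150:450]]))
# bar front-top corners from side: right edge of cream
h=cv2.cvtColor(s,cv2.COLOR_BGR2HSV);m=cv2.inRange(h[150:170,300:375],(10,25,100),(35,150,255));xs=np.where(m.any(0))[0]+300;print("cream cols",xs.min(),xs.max())
u=np.array([.974,-.226,0]);v=np.array([.226,.974,0]);N=np.array([.618,.1513,.075])
for d in(22,-22):print("front corner pred",proj("side",N+.032*u+d/1000*v))
E
```

```text
t 15.325 pos [0.4593 0.1871 0.2037] yaw -13.16 F [ 0.4 -1.1 -0.7] gap 0.902 | shift [4.35 0.74 0.37] turn -0.16
cream cols 311 359
front corner pred [359.879  153.1614]
front corner pred [359.6648 160.1262]
```

View pics/z6.png

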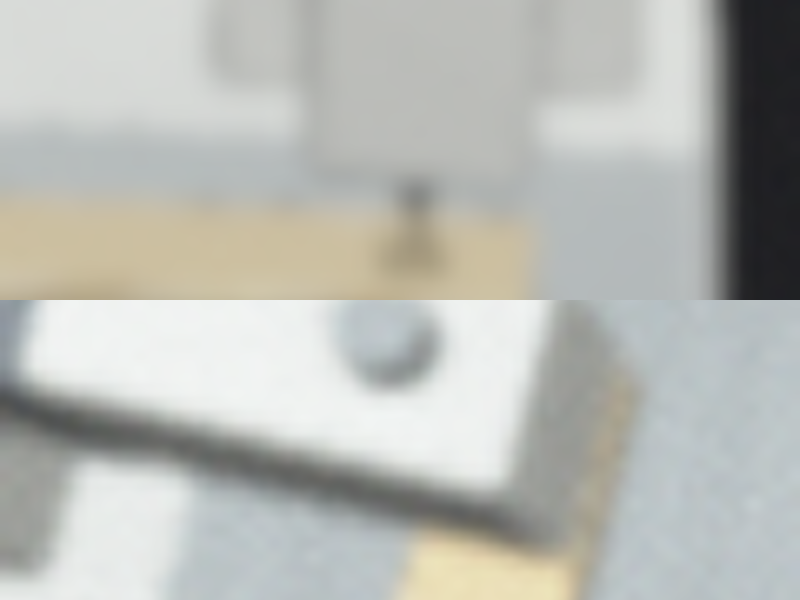

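The circle is centred under the needle at column ≈350.6, and the bar's front edge is at ≈359.5 against a predicted 359.8. The far edge row also matches, and the gripper is clear.

```bash
python3 -c "
from station import r
print(r.sign_off())"
```

```text
the job is handed in; nothing more can be done
None
```

The bar is out of the block and was laid flat about 7.4 cm short of the needle and let go; it was then slid in along the deck until the needle tip stood over the circle (within about 3 mm of its centre by camera), released, and the job handed in at about 15 s.

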